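Draw a guide shaft out of its tube and lay it in the inspection rest

TASK

Draw the guide shaft out of its horizontal tube hand over hand: pull it a little, let go, take a new grip and pull again, passing it through the open yoke in front of the tube until it is clear of the tube. Then lay it in both V notches of the inspection rest, about centred lengthwise, lowering it right into the notches before you let go. Do not drop the shaft on the worktop, and leave the other things on the bench where they are.

Things in the scene. Friction and masses are not known exactly. Their poses are not given: they have to be found in the camera images.
- shaft_centre (a point): centre of the guide shaft: a plain bright metal rod, 12 mm in diameter and 280 mm long, about 90 g, loose. Its x axis runs along the shaft toward the end that sticks out of the tube (the ends are 140 mm from this point). At the start it lies in the tube with 50 to 75 mm sticking out; it slides freely on the floor of the bore, 2 mm below the bore's axis
- mouth (a point): centre of the open mouth of the steel tube, on the bore's axis, 82 mm above the worktop. Its x axis points out of the mouth along the bore, the way the shaft comes out; z is up. Tube: outside diameter 26 mm, bore 16 mm, 234 mm long, rear end plugged. Its front clamp (dark, 51 mm wide) begins 20 mm behind the mouth; its top is 26 mm above the bore's axis
- fixture: grey base plate under tube and yoke, screwed down, 76 mm wide and 10 mm thick, from 246 mm behind the mouth to 126 mm in front of it; origin on the worktop under the mouth, x the way the shaft comes out, z up. While 25 mm or more of its rear end is still in the tube, a shaft drawn over the yoke lies safely on tube and yoke when let go, its free end sagging a few mm
- yoke (a point): middle of the slot floor of the yoke: a black fork, 12 mm thick, 110 to 122 mm in front of the mouth, axes as the mouth. Slot 22 mm wide, open at the top, floor 2.5 mm below the bore's floor; cheeks 19 mm wide each side rise 37 mm above this point. The shaft slides through and rests in it; fingers holding the shaft cannot pass the cheeks, but can hold it before or beyond the yoke
- rest_seat (a point): seat of the inspection rest: where the shaft's centre should lie, on the axis of a shaft lying in both V notches, 38.5 mm above the worktop. x runs along the notches (the shaft may lie either way round), z up. Rest: grey plate 192 x 56 x 8 mm, screwed down; two dark V heads 14 mm thick, 75 mm either side of this point, 90 degree V's 40 mm wide at their tops, 50 mm above the worktop
- solder_spool: small spool, 56 mm in diameter and 45 mm high, standing; origin at the centre of its underside; a bystander
- loupe: black stand loupe, 41 mm in diameter and 36 mm high; origin at the centre of its underside; a bystander

How it is judged:
By the outcome, as a careful person would: the job done as asked, in the order asked, and still so for the second after the job is handed in, with the robot touching nothing.
It also fails if it takes over 58 s, if anything falls off the work surface, if the arm or the gripper's body presses on something with over 40 N, if the wrist force passes 120 N, or if a joint passes its speed limit or range.

ROBOT

A 6-joint arm with a two-finger parallel gripper is mounted at the origin on the work surface; the furniture and walls round the work are solid. World frame = base frame: x ahead of the robot, y to its left, z up, the work surface at z = 0. Lengths are in m, angles in degrees, forces in N, time in s.
With the tool pointing down it reaches from about 0.3 to 0.75 m from the base axis. Payload 8.5 kg.
Tool frame: the origin (TCP) lies on the centre line of the jaws, within the pads' length; the fingertips stand 22 mm ahead of it and the grasp point (between the pads) lies 3 mm ahead of it (env.tip_reach is the distance from the TCP to the fingertips, in m); y points along the fingers, z is the direction in which the jaws open and shut, and the axes are right-handed (so a half turn about y gives the same grasp; the last joint's range is limited). The gripper opens to 85 mm and grips with 20 to 120 N. Pads are 22 mm wide; open, the fingers measure 114 mm over their backs; the gripper's body (76 mm by 85 mm) begins 54 mm behind the grasp point. The pads swing forward as they close: fully open they stand 13 mm farther back than shut.
Start: joints at [-83.268, 21.807, 74.336, -0, 83.858, -12.336], TCP at [0.18, -0.52, 0.253] pointing down, gripper open.
Joint ranges: [-178.18, 178.18], [-50.72, 133.34], [12.68, 142.11], [-81.47, 261.47], [9.98, 163.14], [-165.26, 165.26]. Speed limits (degrees/s): [136.94, 136.94, 180, 180, 180, 180].

INTERFACE

Orientations are given as a 3x3 rotation matrix whose columns are the frame's x, y, z axes.
In Python, from rig import env, get_image gives the robot as it stands. The module is installed in compiled form; this text tells all that it offers.
- The arm moves only by the tool carry_out, never from a script. Its argument "targets" is a list that holds one entry, the list of rows, each a list of 7 numbers: the closure, from 0 (fully open) to 1 (shut), then the shift along the world's x, y, z in mm, then the turn, a rotation vector about the world's x, y, z in degrees. In form: [[[claw, dx, dy, dz, ax, ay, az], ...]]. A call has 1 to 20 rows; each row is the pose to reach, as a shift and turn from the pose commanded when the call began; what a row does not reach only later rows make up. A row lasts 1/12 s, in which the tool goes at most 41.7 mm and 7.16 degrees, less where a joint would pass 70% of its speed; a pose out of reach is approached as far as the arm can. A call with a gripper value outside its range is refused whole. The fingers move at their own pace and stop on an object; "squeeze" is the grip in N (left out, the last holds). Time passes only in rows, so rows that repeat a pose let the fingers close. It gives the time, the measured TCP pose, the force and the opening at its end, in the units of the state.
- env.observe(): the state, without advancing time (a new reading comes with each control period).
- get_image(name): name is "side" or "top"; returns a dict with "img" (480x640x3 uint8, red, green, blue), "fx", "fy", "cx", "cy" (pixels), "rvec" (rotation vector, rad) and "tvec" (3), from world to camera coordinates, as OpenCV has them. Camera axes: x right, y down, z forward; pixel columns grow to the right and rows downward; lengths in m; the calibration is good to about 2 mm. A picture is of the moment at which its call begins. There is no depth.
- env.close_job(): hands the job in, once; it reports no verdict.
The state is a dict: "time_s": time; "q": joint angles; "qvel": joint speeds; "joint_efforts": joint torques, N m; "position": TCP position; "tool_rot": TCP orientation; "ft_force": force on the tool from outside, world axes, zero at the start; "wrist_torque": the same for the moment, N m; "grip_width": finger opening in m.
Only numpy, scipy, OpenCV 4.12 (cv2) and the standard library are available. Lean on these libraries where they do the work, as an engineer would, in place of code of your own. Each camera call takes 0.05 s, during which the arm holds its last target.

## Working session

There is one attempt and no reset: what is moved stays moved. The work goes in short steps, Python scripts to look and compute and a tool call to move; the robot and the scene stay as the last step left them, time stands still between calls to the robot, and variables do not carry over. Pictures are saved under pics/ and viewed, and the job is handed in when it is done.

Besides the shell and the picture viewer there is one more tool, called after "Emit:" in YAML: its name, and indented under it one key for each argument. carry_out: Moves the arm, as the interface text tells. Its arguments: {"type":"object","properties":{"targets":{"type":"array"},"squeeze":{"type":"number"}},"required":["targets"]}

```bash
mkdir -p pics
python3 - <<'E'
from rig import env, get_image
import cv2, numpy as np
s=env.observe(); print({k:np.round(v,4).tolist() for k,v in s.items()}, env.tip_reach)
for n in ("side","top"):
    d=get_image(n); cv2.imwrite(f"pics/{n}0.png",d["img"][:,:,::-1])
    R,_=cv2.Rodrigues(np.array(d["rvec"])); print(n,d["fx"],d["fy"],d["cx"],d["cy"],(-R.T@np.array(d["tvec"]).ravel()).round(3),R.round(3).tolist())
E
```

```text
{'time_s': 0.0, 'q': [-83.268, 21.842, 74.3879, 0.0016, 83.8583, -12.3372], 'qvel': [0.1772, 0.0531, 0.049, -0.0933, -0.0318, -0.0505], 'joint_efforts': [0.0027, -44.845, -23.1273, -0.0, 0.0048, 0.0], 'position': [0.1796, -0.5195, 0.2527], 'tool_rot': [[-0.9451, -0.0002, 0.3267], [-0.3267, 0.0015, -0.9451], [-0.0004, -1.0, -0.0015]], 'ft_force': [0.5497, 0.3015, 0.55], 'wrist_torque': [0.0059, -0.0091, 0.0244], 'grip_width': 0.0854} 0.022
side 618.7179643195585 618.7179643195585 318.39846518157503 237.31111376935732 [0.113 0.606 0.764] [[-0.922, -0.387, -0.01], [-0.235, 0.58, -0.78], [0.307, -0.717, -0.626]]
top 611.0179414352149 611.0179414352149 320.3491259185913 240.40562326648543 [ 0.372 -0.166  1.234] [[0.013, -1.0, 0.007], [-0.998, -0.014, -0.063], [0.064, -0.006, -0.998]]
```

View pics/side0.png

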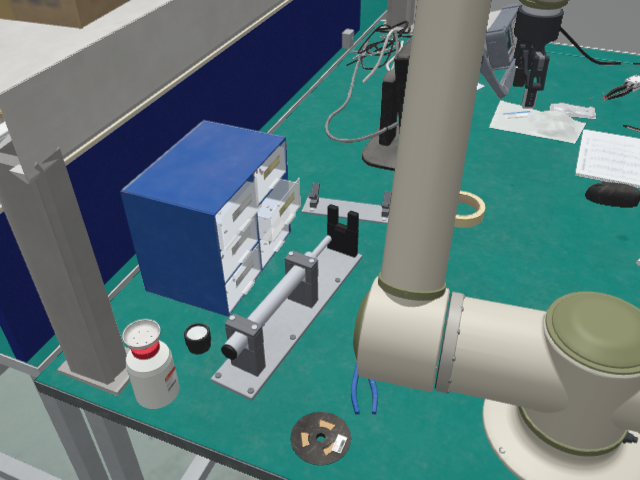

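View pics/top0.png

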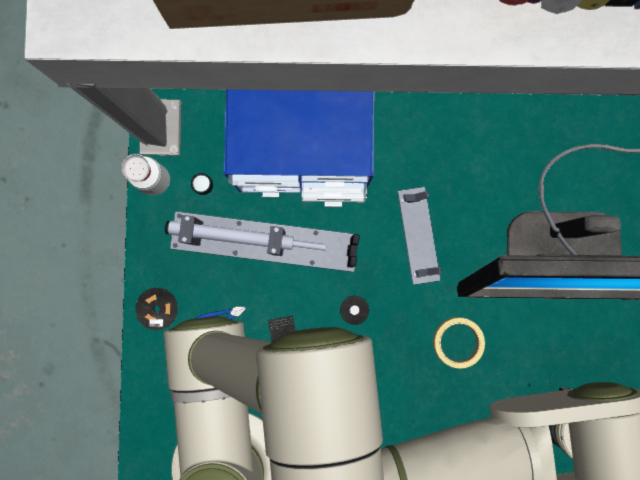

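Run:
```python
import cv2
a=cv2.imread("pics/top0.png")[165:305,150:460]; cv2.imwrite("pics/t1.png",cv2.resize(a,None,fx=2.58,fy=2.58,interpolation=cv2.INTER_CUBIC))
a=cv2.imread("pics/side0.png")[160:400,200:420]; cv2.imwrite("pics/s1.png",cv2.resize(a,None,fx=2.5,fy=2.5,interpolation=cv2.INTER_CUBIC))
```

```text
(no output)
```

View pics/t1.png

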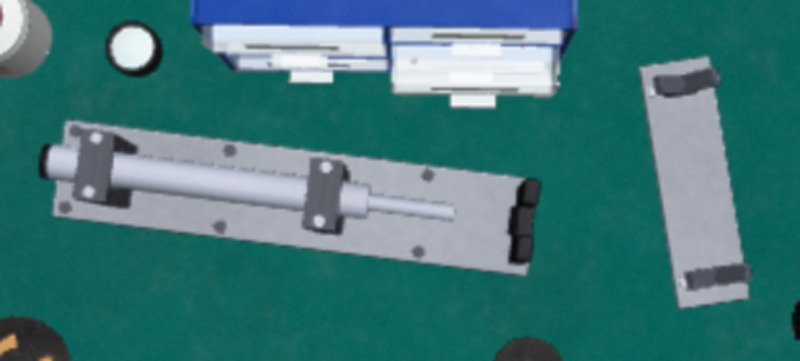

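View pics/s1.png

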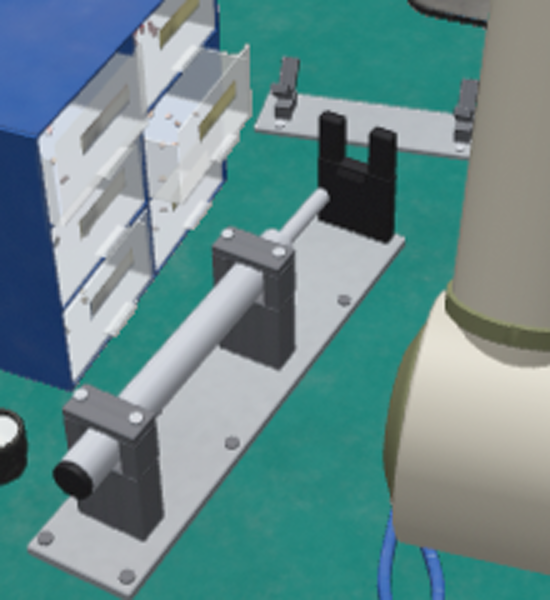

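```bash
cat > h.py <<'E'
import cv2, numpy as np
from rig import env, get_image
def cam(d):
    R,_=cv2.Rodrigues(np.array(d["rvec"],float)); t=np.array(d["tvec"],float).ravel()
    K=np.array([[d["fx"],0,d["cx"]],[0,d["fy"],d["cy"]],[0,0,1.]]); return K,R,t
def onz(d,px,z):
    K,R,t=cam(d); px=np.atleast_2d(px).astype(float)
    r=(R.T@np.linalg.inv(K)@np.c_[px,np.ones(len(px))].T).T; C=-R.T@t
    return C+r*((z-C[2])/r[:,2])[:,None]
def proj(d,P):
    K,R,t=cam(d); return cv2.projectPoints(np.atleast_2d(P).astype(float),R,t,K,None)[0].reshape(-1,2)
def tri(d1,p1,d2,p2):
    Ps=[c[0]@np.c_[c[1],c[2]] for c in (cam(d1),cam(d2))]
    X=cv2.triangulatePoints(Ps[0],Ps[1],np.array(p1,float).reshape(2,1),np.array(p2,float).reshape(2,1)); return (X[:3]/X[3]).ravel()
E
python3 - <<'E'
from h import *
d=get_image("top"); im=d["img"]; hsv=cv2.cvtColor(im,cv2.COLOR_RGB2HSV)
m=((hsv[...,1]<50)&(hsv[...,2]>120)).astype(np.uint8)*255
for name,(x0,y0,x1,y1),z,L,W in (("fix",(165,205,362,275),.01,.372,.076),("rest",(392,180,446,290),.008,.192,.056)):
    k=np.zeros_like(m);k[y0:y1,x0:x1]=m[y0:y1,x0:x1]
    P=onz(d,np.argwhere(k)[:,::-1],z)[:,:2]
    r=cv2.minAreaRect((P*1000).astype(np.float32)); print(name,r); 
    b=cv2.boxPoints(r)/1000; print(b.round(4).tolist(), proj(d,np.c_[b,np.full(4,z)]).round(1).tolist())
E
```

```text
fix ((474.2217102050781, -58.55523681640625), (380.8315734863281, 129.16209411621094), 83.64894104003906)
[[0.3889999985694885, -0.24070000648498535], [0.517300009727478, -0.2549000084400177], [0.559499979019165, 0.12349999696016312], [0.4311000108718872, 0.13779999315738678]] [[353.5, 271.2], [361.2, 207.5], [173.8, 184.1], [164.8, 247.6]]
rest ((463.2339782714844, -370.99407958984375), (190.383544921875, 54.693477630615234), 9.562472343444824)
[[0.36480000615119934, -0.3598000109195709], [0.37389999628067017, -0.4138000011444092], [0.5616000294685364, -0.382099986076355], [0.5526000261306763, -0.32820001244544983]] [[412.8, 284.1], [439.6, 279.9], [424.1, 186.8], [397.5, 190.8]]
```

Run:
```python
from h import *
d=get_image("top"); im=d["img"]; hsv=cv2.cvtColor(im,cv2.COLOR_RGB2HSV)
green=(hsv[...,0]>70)&(hsv[...,0]<95)&(hsv[...,1]>120)
# near edge / far edge of base plate
lo=[];hi=[]
for u in range(185,345,2):
    v=265
    # go up from below in green until non green
    v=280
    while green[v,u]: v-=1
    lo.append((u,v+.5))
for u in list(range(215,345,2)):
    v0=int(212+ (u-176)*(235-212)/(360-176))-6
    v=v0
    while green[v,u]and v<300: v+=1
    hi.append((u,v-.5))
def fit(pts,z):
    P=onz(d,np.array(pts),z)[:,:2].astype(np.float32)
    return cv2.fitLine(P,cv2.DIST_HUBER,0,.01,.001).ravel(),P
for pts in (lo,hi):
    l,P=fit(pts,.01); 
    if l[1]>0:l[:2]*=-1
    n=np.array([-l[1],l[0]]); r=(P-l[2:])@n; print(l, np.degrees(np.arctan2(l[1],l[0])), "res",np.abs(r).max(), "offset",l[2:]@n)
for c in [(354.3,271.6),(170.5,248.3),(176,212.3),(358.5,236)]: print(onz(d,c,.01).round(4))
# tube top silhouette at bore height z=.082: bright stuff; shaft columns
for u in range(200,340,8):
    col=hsv[225:262,u]; print(u,[ (225+i,int(c[2]),int(c[1])) for i,c in enumerate(col) if c[2]>165][:1],[ (225+i,int(c[2]),int(c[1])) for i,c in enumerate(col) if c[2]>165][-1:])
```

```text
[-0.11271797 -0.993627    0.41170612 -0.02788897] -96.472015 res 0.0011723595 offset 0.4122259
[-0.11268125 -0.9936312   0.4827854  -0.08990352] -96.4699 res 0.0012720735 offset 0.48984107
[[ 0.3882 -0.2423  0.01  ]]
[[0.4299 0.1264 0.01  ]]
[[0.5024 0.1175 0.01  ]]
[[ 0.4597 -0.25    0.01  ]]
200 [(225, 172, 33)] [(251, 173, 25)]
208 [(226, 174, 32)] [(252, 171, 24)]
216 [(225, 170, 24)] [(253, 170, 23)]
224 [(225, 174, 22)] [(254, 175, 26)]
232 [(225, 178, 21)] [(255, 173, 25)]
240 [(226, 178, 21)] [(256, 175, 25)]
248 [(225, 183, 21)] [(257, 175, 22)]
256 [(225, 187, 20)] [(258, 177, 23)]
264 [(225, 185, 22)] [(259, 179, 23)]
272 [(225, 179, 21)] [(260, 181, 24)]
280 [(225, 180, 24)] [(261, 179, 21)]
288 [(226, 177, 23)] [(261, 185, 21)]
296 [(227, 179, 24)] [(261, 185, 18)]
304 [(228, 180, 24)] [(261, 186, 21)]
312 [(229, 175, 25)] [(259, 180, 23)]
320 [(230, 181, 27)] [(261, 186, 22)]
328 [(231, 179, 24)] [(261, 188, 19)]
336 [(232, 177, 26)] [(261, 182, 21)]
```

```bash
cat >> h.py <<'E'
FD=np.array([-.1127,-.9936,0]); FD/=np.linalg.norm(FD); FN=np.array([-FD[1],FD[0],0])  # n: cross-direction (+x-ish)
MO=FN*.4510+FD*.0716+np.array([0,0,.082])
def fx(s,w,z): return MO+FD*s+FN*w+np.array([0,0,z-MO[2]])
a=np.radians(9.56); RX=np.array([np.cos(a),np.sin(a),0]); RN=np.array([-RX[1],RX[0],0]); RS=np.array([.4632,-.3710,.0385])
E
python3 - <<'E'
from h import *
print(MO,FN)
for n,box in (("top",(150,165,460,305)),("side",(200,160,420,400))):
    d=get_image(n); im=d["img"][:,:,::-1].copy(); x0,y0,x1,y1=box; sc=2.5
    b=cv2.resize(im[y0:y1,x0:x1],None,fx=sc,fy=sc,interpolation=cv2.INTER_CUBIC)
    def dot(P,c):
        p=(proj(d,P)[0]-[x0,y0]+.5)*sc; cv2.circle(b,tuple(int(v) for v in p),2,c,-1)
    for w in(-.013,.013): dot(fx(0,w,.082),(0,0,255)); dot(fx(-.234,w,.082),(0,0,255))
    dot(fx(0,0,.095),(0,0,255)); dot(fx(0,0,.069),(0,0,255))
    for s in (.110,.122):
        for w in (-.03,-.011,.011,.03): dot(fx(s,w,.0715+.037),(0,255,255)); 
        for w in (-.011,.011): dot(fx(s,w,.0715),(0,255,255));
    for s in (.02,.04,.05,.06,.07): dot(fx(s,0,.08),(255,0,255))
    for s in (-.246,.126):
        for w in (-.038,.038): dot(fx(s,w,.01),(0,255,0))
    for s in (-.082,-.068,.068,.082):
        for w in (-.02,0.02): dot(RS+RX*s+RN*w+[0,0,.0115],(0,255,255))
    dot(RS,(0,0,255))
    cv2.imwrite(f"pics/{n}_ov1.png",b)
d=get_image("top"); e=onz(d,(326.4,247.6),.08)[0]; print("end",e,(e-MO)@FD,(e-MO)@FN)
E
```

```text
[ 0.44005699 -0.12197298  0.082     ] [ 0.99362869 -0.11270325  0.        ]
end [ 0.43187523 -0.18470925  0.08      ] 0.0632586677544429 -0.001059050426777721
```

View pics/top_ov1.png

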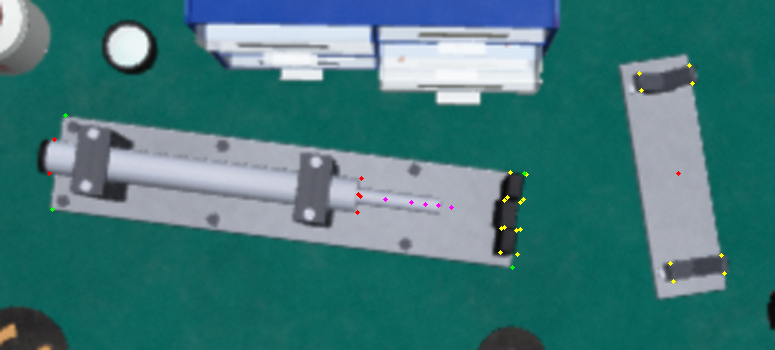

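View pics/side_ov1.png

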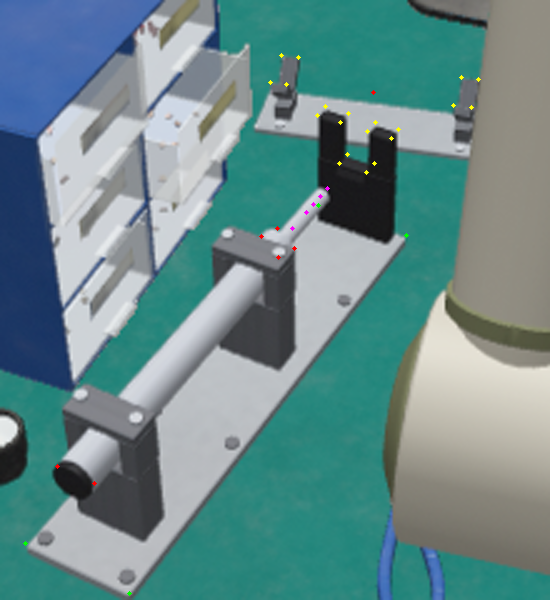

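```bash
python3 - <<'E'
from h import *
t=get_image("top"); s=get_image("side")
for nm,pt,ps in (("drawer fr top corner",(365.9,199),(300,178)),("cab right top front",(372,175),(286,137)),("cab left top front",(229,175),(205,217)) ,("yokecheek far",(354,240),(333,209)) ):
    X=tri(t,pt,s,ps); print(nm,X.round(3),"reproj",proj(t,X).round(1),proj(s,X).round(1),"fix s,w",((X-MO)@FD).round(3),((X-MO)@FN).round(3))
for p in ((354,310),(458,292),(510,255)): print(onz(t,p,.045).round(3), onz(t,p,.0).round(3),onz(t,p,.3).round(3))
E
python3 - <<'E'
import cv2
a=cv2.imread("pics/side0.png")[0:240,280:640]; cv2.imwrite("pics/s2.png",cv2.resize(a,None,fx=2.2,fy=2.2))
E
```

```text
drawer fr top corner [ 0.517 -0.254  0.141] reproj [[365.9 199. ]] [[300. 178.]] fix s,w 0.122 0.092
cab right top front [ 0.546 -0.258  0.218] reproj [[372.4 176.1]] [[284.9 136.9]] fix s,w 0.123 0.121
cab left top front [ 0.554 -0.012  0.209] reproj [[226.8 170.4]] [[210.6 217.6]] fix s,w -0.122 0.101
yokecheek far [ 0.445 -0.235  0.104] reproj [[354.1 240.2]] [[332.8 209. ]] fix s,w 0.112 0.018
[[ 0.313 -0.24   0.045]] [[ 0.311 -0.243  0.   ]] [[ 0.326 -0.224  0.3  ]]
[[ 0.351 -0.442  0.045]] [[ 0.35  -0.452  0.   ]] [[ 0.355 -0.383  0.3  ]]
[[ 0.424 -0.544  0.045]] [[ 0.426 -0.558  0.   ]] [[ 0.413 -0.463  0.3  ]]
```

View pics/s2.png

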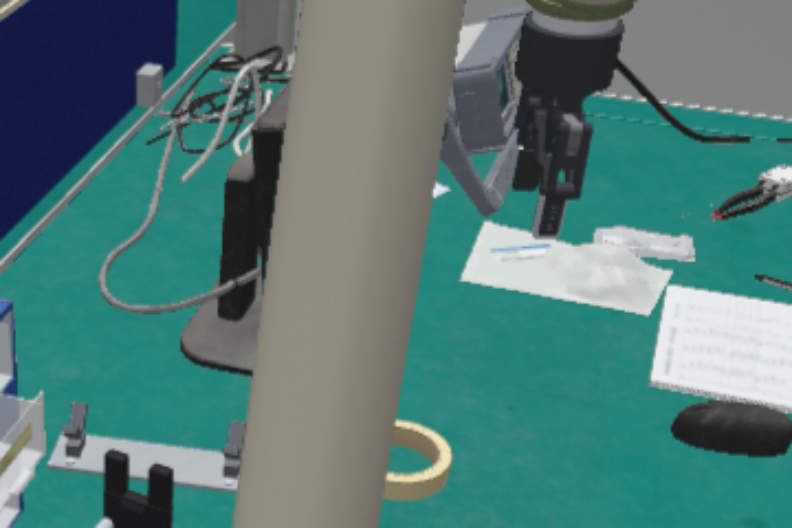

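Emit:
carry_out:
  targets:
    - [[0.5,20,60,40,0,0,0],[0.5,20,100,50,0,0,7],[0.5,30,140,50,0,0,14],[0.5,40,180,50,0,0,21],[0.5,60,205,50,0,0,28],[0.5,90,230,50,0,0,35],[0.5,120,255,50,0,0,42],[0.5,150,280,40,0,0,49],[0.5,180,300,30,0,0,56],[0.5,210,325,20,0,0,64.5],[0.5,240,345,10,0,0,64.5],[0.5,255,352,0,0,0,64.5],[0.5,255,352,0,0,0,64.5],[0.5,255,352,0,0,0,64.5],[0.5,255,352,0,0,0,64.5]]
  squeeze: 40

```text
time_s: 1.7
position: [0.4343, -0.1682, 0.2537]
tool_rot: [[-0.112, 0.0, 0.994], [-0.994, -0.0, -0.112], [0.0, -1.0, 0.0]]
ft_force: [0.6, 0.2, 1.0]
grip_width: 0.0423
```

```bash
cat > look.py <<'E'
import sys
from h import *
tag=sys.argv[1]
s=env.observe(); print("t",round(s["time_s"],2),"pos",np.round(s["position"],4),"F",np.round(s["ft_force"],1),"grip",round(s["grip_width"],4),"q",np.round(s["q"],0))
print(np.round(s["tool_rot"],3).tolist(),"s,w",(( s["position"]-MO)@FD).round(4),((s["position"]-MO)@FN).round(4))
for n in sys.argv[2:]:
    d=get_image(n); cv2.imwrite(f"pics/{n}_{tag}.png",d["img"][:,:,::-1])
E
python3 look.py a side top
```

```text
t 1.7 pos [ 0.4343 -0.1682  0.2537] F [0.6 0.2 1. ] grip 0.0423 q [-36.  13.  87.  -0.  80. -29.]
[[-0.112, 0.0, 0.994], [-0.994, -0.0, -0.112], [0.0, -1.0, 0.0]] s,w 0.0466 -0.0005
```

View pics/side_a.png

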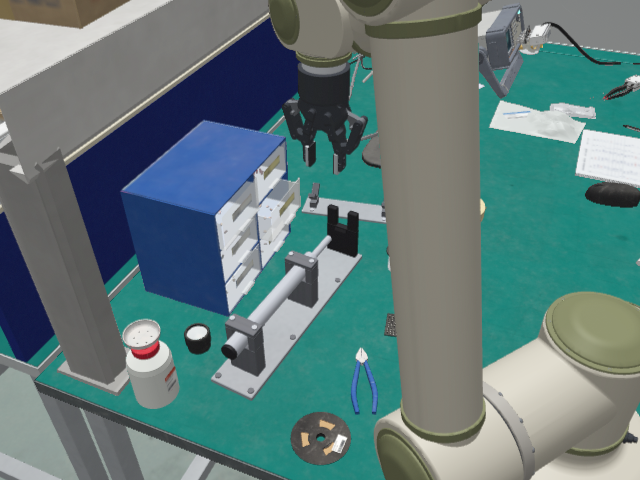

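View pics/top_a.png

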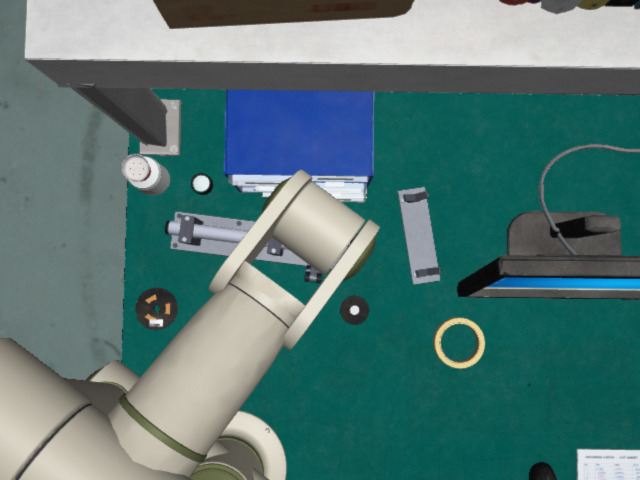

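Run:
```python
from h import *
s=env.observe(); d=get_image("side"); p=s["position"]
im=d["img"][:,:,::-1].copy()
for w in (-.021,.021):
    for z in (-.019,): 
        q=proj(d,p+FN*w+[0,0,z]); print(q)
        cv2.circle(im,tuple(int(v) for v in q[0].round()),1,(0,0,255),-1)
for P in (fx(.046,0,.082),fx(.063,0,.08)):
    cv2.circle(im,tuple(int(v) for v in proj(d,P)[0].round()),1,(255,0,255),-1)
cv2.imwrite("pics/s3.png",cv2.resize(im[90:290,260:400],None,fx=3,fy=3,interpolation=cv2.INTER_CUBIC))
```

```text
[[335.76450872 170.1894214 ]]
[[312.64017134 163.4518165 ]]
```

View pics/s3.png

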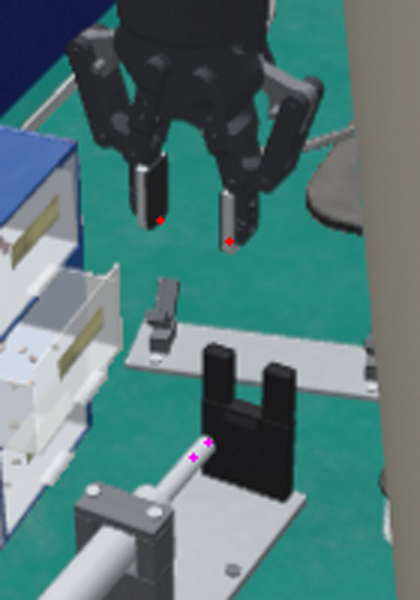

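Emit:
carry_out:
  targets:
    - [[0.5,0,0,-40,0,0,0],[0.5,0,0,-80,0,0,0],[0.5,0,0,-115,0,0,0],[0.5,0,0,-145,0,0,0],[0.5,0,0,-162,0,0,0],[0.5,0,0,-170,0,0,0],[0.5,0,0,-170,0,0,0]]

```text
time_s: 2.43
position: [0.4341, -0.1681, 0.0826]
tool_rot: [[-0.113, -0.002, 0.994], [-0.994, 0.001, -0.113], [-0.001, -1.0, -0.002]]
ft_force: [0.7, 1.0, 0.2]
grip_width: 0.0424
```

```bash
python3 look.py b side
```

```text
t 2.43 pos [ 0.4341 -0.1681  0.0826] F [0.7 1.  0.2] grip 0.0424 q [-36.  26. 101.  -0.  53. -29.]
[[-0.113, -0.002, 0.994], [-0.994, 0.001, -0.113], [-0.001, -1.0, -0.002]] s,w 0.0465 -0.0007
```

View pics/side_b.png

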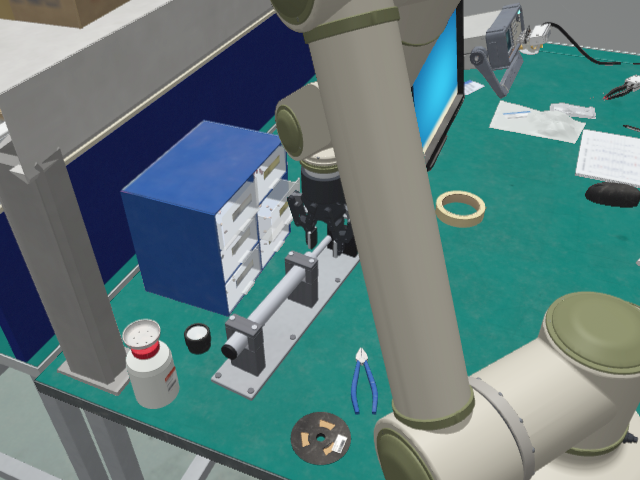

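Emit:
carry_out:
  targets:
    - [[1,0,0,0,0,0,0],[1,0,0,0,0,0,0],[1,0,0,0,0,0,0],[1,0,0,0,0,0,0],[1,0,0,0,0,0,0],[1,0,0,0,0,0,0]]

```text
time_s: 2.98
position: [0.4351, -0.1682, 0.0839]
tool_rot: [[-0.112, 0.001, 0.994], [-0.994, -0.001, -0.112], [0.001, -1.0, 0.001]]
ft_force: [-0.1, -2.2, 3.0]
grip_width: 0.0105
```

Emit:
carry_out:
  targets:
    - [[1,-0.6,-5,0,0,0,0],[1,-1.5,-13,0,0,0,0],[1,-2.5,-22,0,0,0,0],[1,-3.5,-31,0,0,0,0],[1,-4.5,-39,0,0,0,0],[1,-5.1,-45,0,0,0,0],[1,-5.1,-45,0,0,0,0]]

```text
time_s: 3.57
position: [0.4294, -0.2139, 0.0831]
tool_rot: [[-0.114, -0.0, 0.994], [-0.994, 0.0, -0.114], [-0.0, -1.0, -0.0]]
ft_force: [-0.6, -0.2, 0.9]
grip_width: 0.0103
```

```bash
python3 look.py c side; python3 -c "
import cv2
a=cv2.imread('pics/side_c.png')[160:330,230:400]; cv2.imwrite('pics/s4.png',cv2.resize(a,None,fx=3.5,fy=3.5))"
```

```text
t 3.57 pos [ 0.4294 -0.2139  0.0831] F [-0.6 -0.2  0.9] grip 0.0103 q [-41.  27.  99.   0.  54. -34.]
[[-0.114, -0.0, 0.994], [-0.994, 0.0, -0.114], [-0.0, -1.0, -0.0]] s,w 0.0925 -0.0002
```

View pics/s4.png

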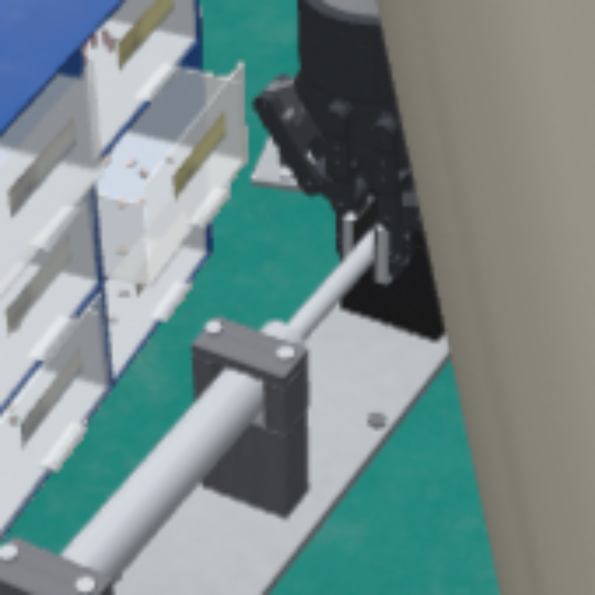

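Emit:
carry_out:
  targets:
    - [[0.6,0,0,0,0,0,0],[0.6,0,0,0,0,0,0],[0.6,0,0,0,0,0,0],[0.6,1.2,10,0,0,0,0],[0.6,3.5,30,0,0,0,0],[0.6,5.8,50,0,0,0,0],[0.6,7.4,64,0,0,0,0],[0.6,7.6,67,0,0,0,0],[0.6,7.6,67,0,0,0,0],[1,7.6,67,0,0,0,0],[1,7.6,67,0,0,0,0],[1,7.6,67,0,0,0,0],[1,7.6,67,0,0,0,0],[1,7.6,67,0,0,0,0]]

```text
time_s: 4.78
position: [0.4373, -0.1464, 0.0834]
tool_rot: [[-0.113, 0.0, 0.994], [-0.994, -0.0, -0.113], [0.0, -1.0, 0.0]]
ft_force: [-0.1, -0.1, 1.6]
grip_width: 0.0102
```

```bash
python3 look.py d side; python3 -c "
import cv2
a=cv2.imread('pics/side_d.png')[160:330,230:400]; cv2.imwrite('pics/s5.png',cv2.resize(a,None,fx=3.5,fy=3.5))"
```

```text
t 4.78 pos [ 0.4373 -0.1464  0.0834] F [-0.1 -0.1  1.6] grip 0.0102 q [-33.  25. 102.  -0.  52. -27.]
[[-0.113, 0.0, 0.994], [-0.994, -0.0, -0.113], [0.0, -1.0, 0.0]] s,w 0.0245 -0.0
```

View pics/s5.png

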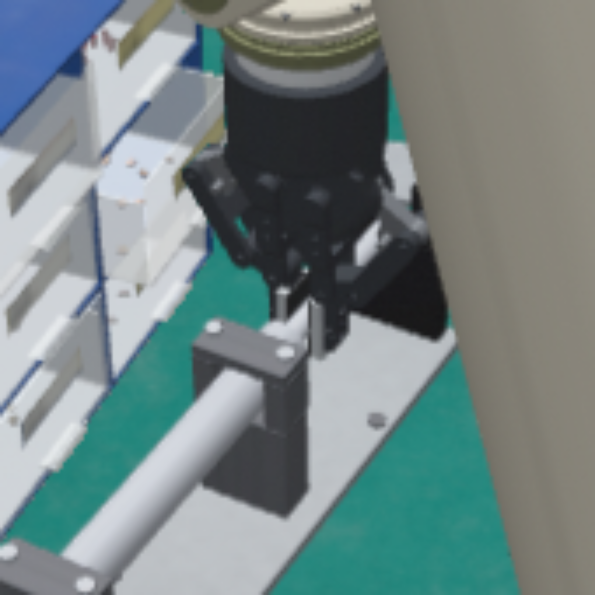

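Emit:
carry_out:
  targets:
    - [[1,-0.6,-5,0,0,0,0],[1,-1.5,-13,0,0,0,0],[1,-2.6,-23,0,0,0,0],[1,-3.8,-34,0,0,0,0],[1,-5.1,-45,0,0,0,0],[1,-6.2,-55,0,0,0,0],[1,-7.1,-63,0,0,0,0],[1,-7.8,-68.5,0,0,0,0],[1,-7.8,-68.5,0,0,0,0]]

```text
time_s: 5.58
position: [0.4293, -0.2143, 0.0832]
tool_rot: [[-0.114, 0.0, 0.994], [-0.994, 0.003, -0.114], [-0.003, -1.0, 0.0]]
ft_force: [1.9, 3.6, 0.5]
grip_width: 0.0103
```

```bash
python3 look.py e side top
```

```text
t 5.58 pos [ 0.4293 -0.2143  0.0832] F [1.9 3.6 0.5] grip 0.0103 q [-41.  27.  99.   0.  54. -34.]
[[-0.114, 0.0, 0.994], [-0.994, 0.003, -0.114], [-0.003, -1.0, 0.0]] s,w 0.093 -0.0003
```

View pics/top_e.png

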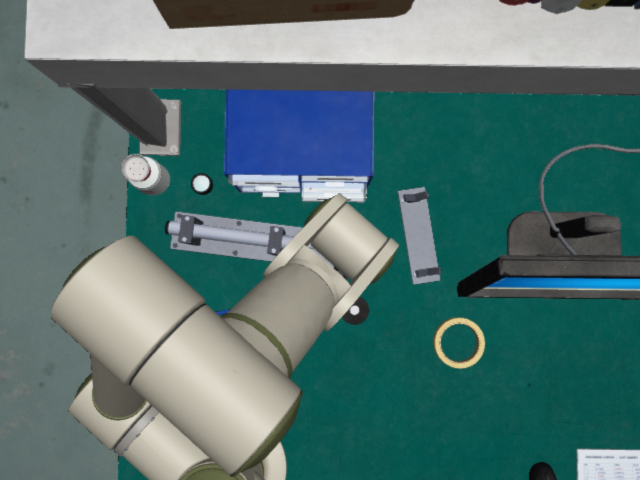

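View pics/side_e.png

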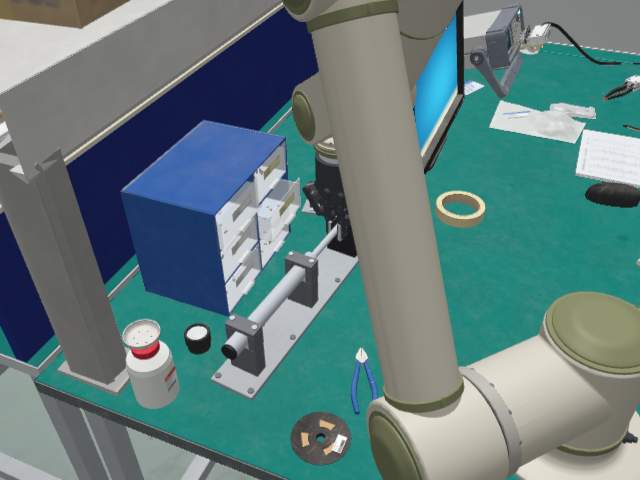

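Emit:
carry_out:
  targets:
    - [[0.6,0,0,0,0,0,0],[0.6,0,0,0,0,0,0],[0.6,0,0,0,0,0,0],[0.6,0,0,20,0,0,0],[0.6,-1,0,60,0,0,0],[0.6,-20,0,100,0,0,0],[0.6,-60,0,120,0,0,0],[0.6,-100,0,120,0,0,0],[0.6,-110,0,120,0,0,0]]

```text
time_s: 6.43
position: [0.3163, -0.2136, 0.2044]
tool_rot: [[-0.112, 0.0, 0.994], [-0.994, -0.002, -0.112], [0.002, -1.0, 0.0]]
ft_force: [0.5, -0.4, -0.3]
grip_width: 0.0342
```

```bash
python3 look.py f side top
```

```text
t 6.43 pos [ 0.3163 -0.2136  0.2044] F [ 0.5 -0.4 -0.3] grip 0.0342 q [-52.   8. 103.  -0.  69. -45.]
[[-0.112, 0.0, 0.994], [-0.994, -0.002, -0.112], [0.002, -1.0, 0.0]] s,w 0.105 -0.1126
```

View pics/top_f.png

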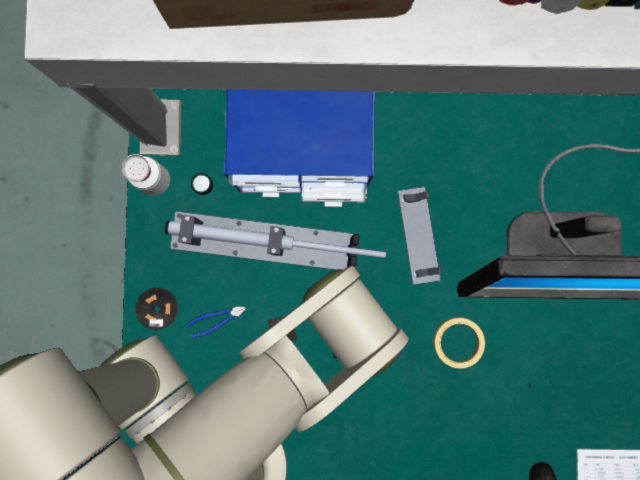

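View pics/side_f.png

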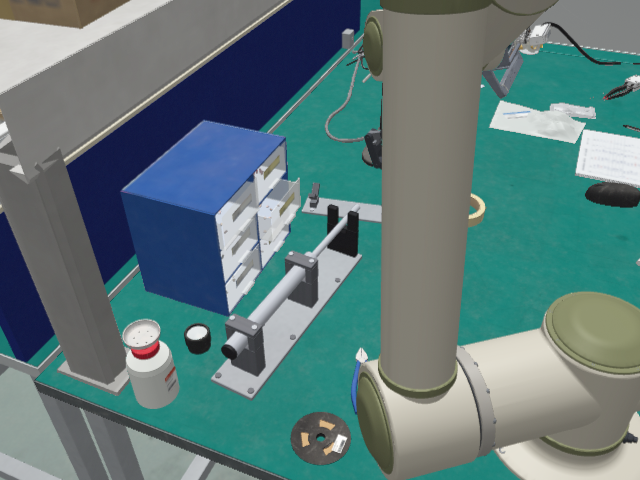

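Run:
```python
from h import *
t=cv2.imread("pics/top_f.png"); d=get_image("top")
cv2.imwrite("pics/t2.png",cv2.resize(t[215:285,270:410],None,fx=5,fy=5,interpolation=cv2.INTER_CUBIC))
for p in ((386.5,254.5),(370,252),(362,251)):
    e=onz(d,p,.078)[0]; print(e.round(4),(e-MO)@FD,(e-MO)@FN)
for s_ in (.135,.14,.15): print(s_,fx(s_,0,.083).round(4))
X=tri(d,(458,285),get_image("side"),(430,165)); print(X)
```

```text
[ 0.4204 -0.2988  0.078 ] 0.1778972505502628 0.0004363953358232986
[ 0.4248 -0.2675  0.078 ] 0.1462923041066699 0.0011953654909697535
[ 0.4264 -0.2523  0.078 ] 0.1310157766102491 0.001164024655083512
0.135 [ 0.4248 -0.2561  0.083 ]
0.14 [ 0.4243 -0.2611  0.083 ]
0.15 [ 0.4232 -0.271   0.083 ]
[ 0.34175489 -0.43319312  0.10730767]
```

View pics/t2.png

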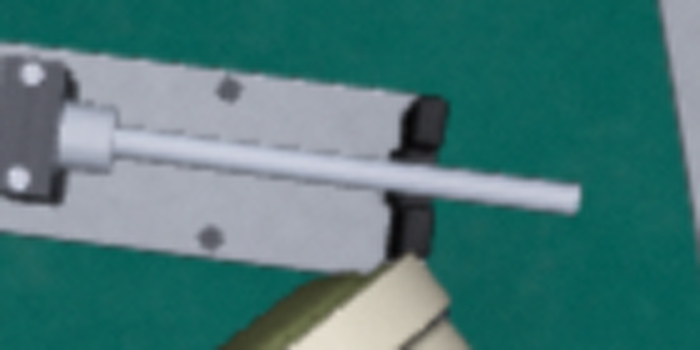

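Emit:
carry_out:
  targets:
    - [[0.55,35,-20,0,0,0,0],[0.55,70,-40,0,0,0,0],[0.55,95,-53,0,0,0,0],[0.55,104,-56.5,-10,0,0,0],[0.55,104,-56.5,-35,0,0,0],[0.55,104,-56.5,-70,0,0,0],[0.55,104,-56.5,-100,0,0,0],[0.55,104,-56.5,-117,0,0,0],[0.55,104,-56.5,-123,0,0,0],[0.55,104,-56.5,-123,0,0,0],[1,104,-56.5,-123,0,0,0],[1,104,-56.5,-123,0,0,0],[1,104,-56.5,-123,0,0,0],[1,104,-56.5,-123,0,0,0],[1,104,-56.5,-123,0,0,0]]
  squeeze: 50

```text
time_s: 7.88
position: [0.424, -0.2713, 0.0813]
tool_rot: [[-0.112, 0.002, 0.994], [-0.994, -0.002, -0.112], [0.002, -1.0, 0.002]]
ft_force: [1.8, -1.8, 3.8]
grip_width: 0.0104
```

```bash
python3 look.py g side top;python3 -c "
import cv2
a=cv2.imread('pics/side_g.png')[130:300,260:430]; cv2.imwrite('pics/s6.png',cv2.resize(a,None,fx=3.5,fy=3.5))"
```

```text
t 7.88 pos [ 0.424  -0.2713  0.0813] F [ 1.8 -1.8  3.8] grip 0.0104 q [-46.  29.  96.   0.  55. -40.]
[[-0.112, 0.002, 0.994], [-0.994, -0.002, -0.112], [0.002, -1.0, 0.002]] s,w 0.1501 0.0008
```

View pics/s6.png

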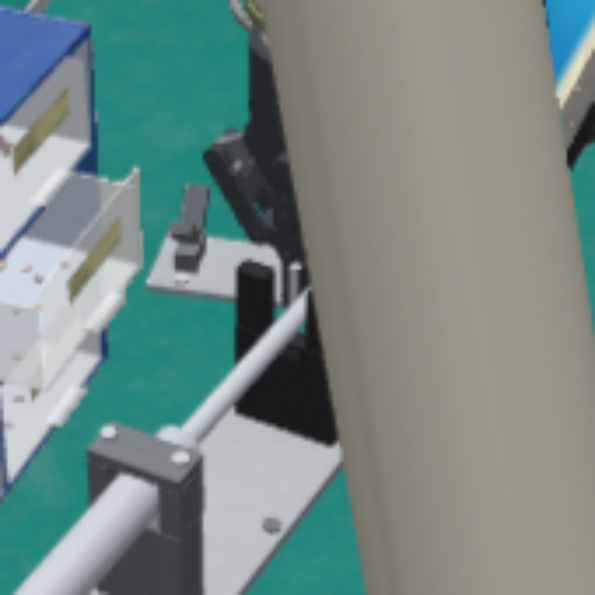

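Emit:
carry_out:
  targets:
    - [[1,-0.6,-5,0,0,0,0],[1,-1.5,-13,0,0,0,0],[1,-2.6,-23,0,0,0,0],[1,-3.8,-34,0,0,0,0],[1,-5.1,-45,0,0,0,0],[1,-6.2,-55,0,0,0,0],[1,-7.1,-63,0,0,0,0],[1,-7.9,-69.5,0,0,0,0],[1,-7.9,-69.5,0,0,0,0]]

```text
time_s: 8.73
position: [0.4153, -0.3418, 0.0801]
tool_rot: [[-0.113, 0.0, 0.994], [-0.994, -0.001, -0.113], [0.001, -1.0, 0.0]]
ft_force: [0.8, 0.4, 0.2]
grip_width: 0.0103
```

```bash
python3 look.py h side top
```

```text
t 8.73 pos [ 0.4153 -0.3418  0.0801] F [0.8 0.4 0.2] grip 0.0103 q [-52.  32.  90.  -0.  58. -46.]
[[-0.113, 0.0, 0.994], [-0.994, -0.001, -0.113], [0.001, -1.0, 0.0]] s,w 0.2212 0.0001
```

View pics/top_h.png

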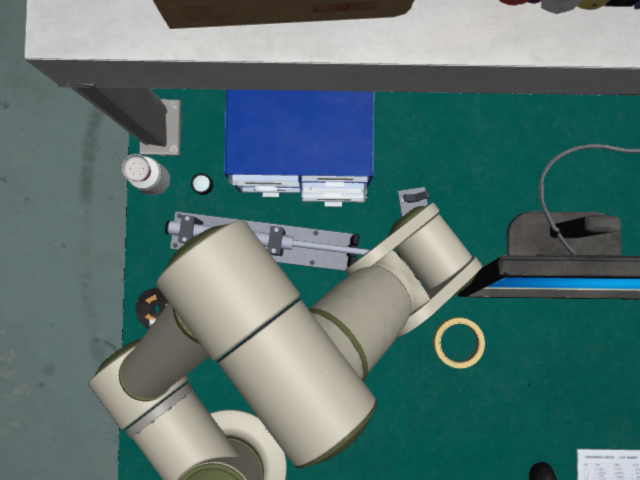

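View pics/side_h.png

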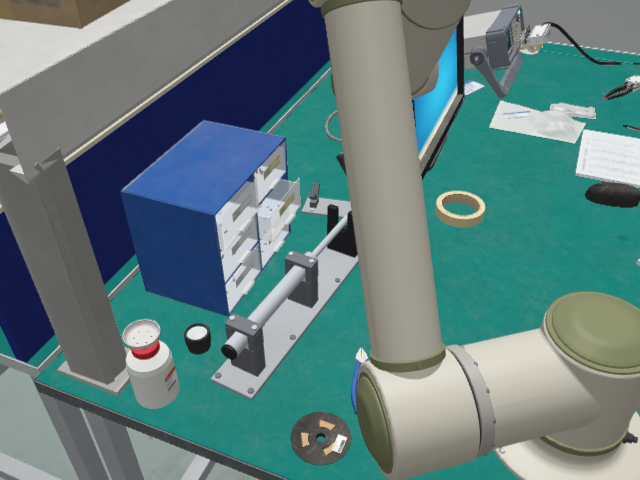

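Emit:
carry_out:
  targets:
    - [[0.6,0,0,0,0,0,0],[0.6,0,0,0,0,0,0],[0.6,0,0,0,0,0,0],[0.6,1.2,10,0,0,0,0],[0.6,3.5,30,0,0,0,0],[0.6,5.8,50,0,0,0,0],[0.6,8,70,0,0,0,0],[0.6,9,79,0,0,0,0],[0.6,9.4,82.5,0,0,0,0],[0.6,9.4,82.5,0,0,0,0],[0.6,9.4,82.5,0,0,0,0]]

```text
time_s: 9.75
position: [0.4251, -0.2584, 0.0804]
tool_rot: [[-0.112, 0.0, 0.994], [-0.994, -0.001, -0.112], [0.001, -1.0, 0.001]]
ft_force: [0.0, -0.5, 0.2]
grip_width: 0.0343
```

```bash
python3 look.py i side top; python3 -c "
import cv2
a=cv2.imread('pics/side_i.png')[130:300,260:430]; b=cv2.imread('pics/top_i.png')[190:300,270:450];cv2.imwrite('pics/s7.png',cv2.resize(a,None,fx=3.5,fy=3.5)); cv2.imwrite('pics/t7.png',cv2.resize(b,None,fx=4,fy=4))"
```

```text
t 9.75 pos [ 0.4251 -0.2584  0.0804] F [ 0.  -0.5  0.2] grip 0.0343 q [-45.  28.  97.  -0.  55. -39.]
[[-0.112, 0.0, 0.994], [-0.994, -0.001, -0.112], [0.001, -1.0, 0.001]] s,w 0.1372 0.0005
```

View pics/t7.png

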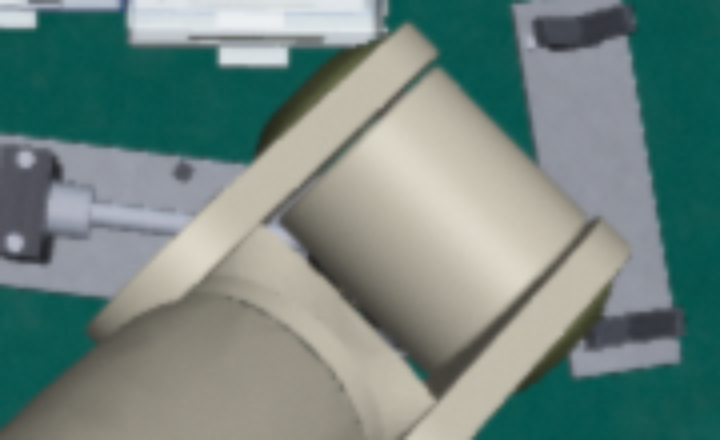

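View pics/s7.png

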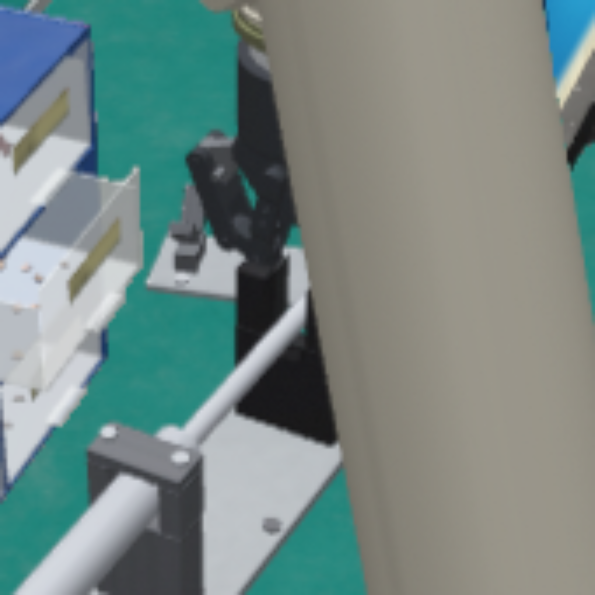

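Emit:
carry_out:
  targets:
    - [[1,0,0,0,0,0,0],[1,0,0,0,0,0,0],[1,0,0,0,0,0,0],[1,0,0,0,0,0,0],[1,0,0,0,0,0,0],[1,-0.6,-5,0,0,0,0],[1,-1.5,-13,0,0,0,0],[1,-2.5,-22,0,0,0,0],[1,-3.5,-31,0,0,0,0],[1,-4.3,-38,0,0,0,0],[1,-4.5,-40,0,0,0,0],[1,-4.5,-40,0,0,0,0]]
  squeeze: 70

```text
time_s: 10.85
position: [0.4202, -0.2986, 0.0802]
tool_rot: [[-0.113, -0.0, 0.994], [-0.994, 0.0, -0.113], [-0.0, -1.0, -0.0]]
ft_force: [-0.1, 0.4, -1.5]
grip_width: 0.0097
```

```bash
python3 look.py j side top; python3 -c "
import cv2
a=cv2.imread('pics/side_j.png')[130:300,260:430]; b=cv2.imread('pics/top_j.png')[190:300,270:450];cv2.imwrite('pics/s8.png',cv2.resize(a,None,fx=3.5,fy=3.5)); cv2.imwrite('pics/t8.png',cv2.resize(b,None,fx=4,fy=4))"
```

```text
t 10.85 pos [ 0.4202 -0.2986  0.0802] F [-0.1  0.4 -1.5] grip 0.0097 q [-49.  30.  94.  -0.  56. -42.]
[[-0.113, -0.0, 0.994], [-0.994, 0.0, -0.113], [-0.0, -1.0, -0.0]] s,w 0.1777 0.0001
```

View pics/t8.png

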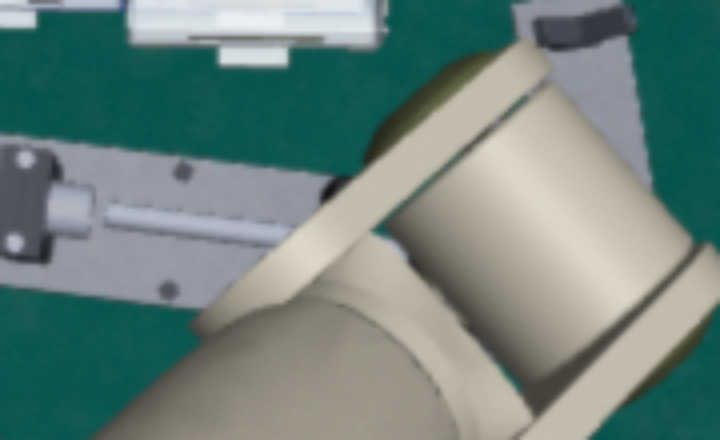

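View pics/s8.png

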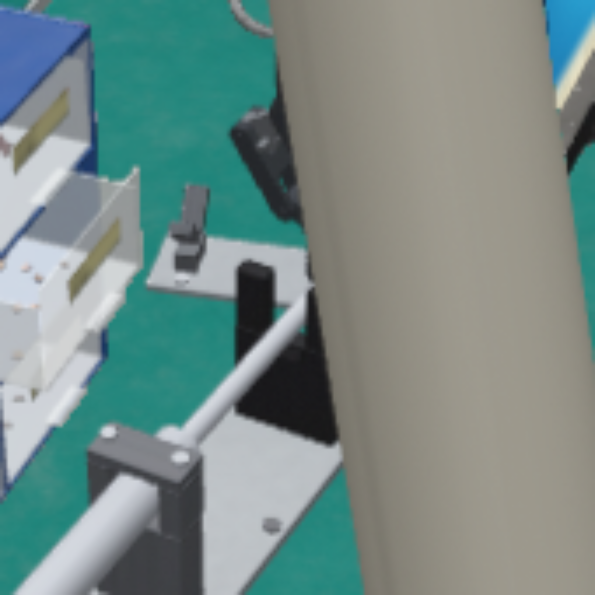

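Emit:
carry_out:
  targets:
    - [[1,-0.4,-4,0,0,0,0],[1,-0.4,-4,5,0,0,0],[1,-0.4,-4,15,0,0,0],[1,-0.4,-4,28,0,0,0],[1,-0.4,-4,42,0,0,0],[1,-0.4,-4,56,0,0,0],[1,-0.4,-4,67,0,0,0],[1,-0.4,-4,72,0,0,0],[1,-0.4,-4,72,0,0,0]]

```text
time_s: 11.7
position: [0.4203, -0.302, 0.1535]
tool_rot: [[-0.112, 0.002, 0.994], [-0.994, -0.002, -0.112], [0.002, -1.0, 0.002]]
ft_force: [0.0, -0.1, -1.2]
grip_width: 0.0098
```

```bash
python3 look.py k side top; python3 -c "
import cv2
a=cv2.imread('pics/side_k.png')[130:300,260:430]; b=cv2.imread('pics/top_k.png')[190:300,270:450];cv2.imwrite('pics/s9.png',cv2.resize(a,None,fx=3.5,fy=3.5)); cv2.imwrite('pics/t9.png',cv2.resize(b,None,fx=4,fy=4))"
```

```text
t 11.7 pos [ 0.4203 -0.302   0.1535] F [ 0.  -0.1 -1.2] grip 0.0098 q [-49.  24.  89.  -0.  67. -42.]
[[-0.112, 0.002, 0.994], [-0.994, -0.002, -0.112], [0.002, -1.0, 0.002]] s,w 0.1811 0.0007
```

View pics/t9.png

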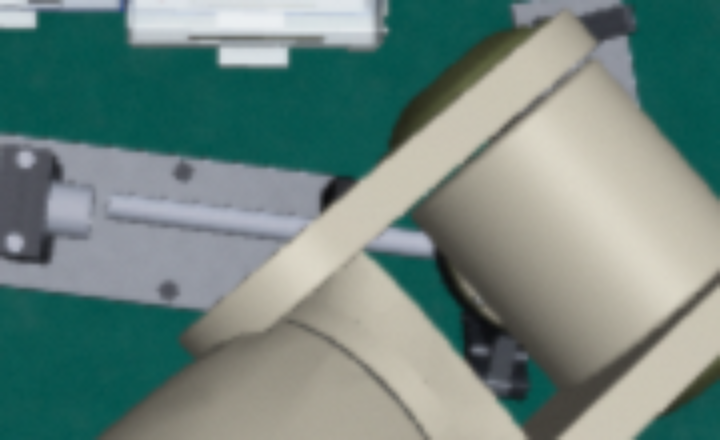

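View pics/s9.png

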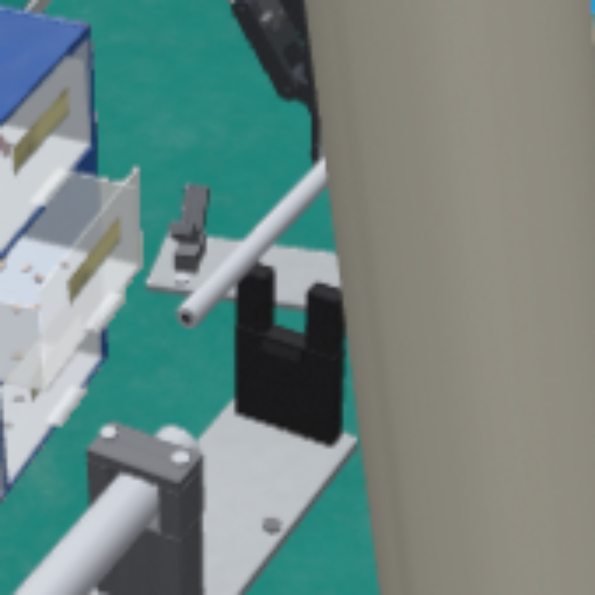

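Run:
```python
from h import *
t=get_image("top"); s=get_image("side"); p=env.observe()["position"]-[0,0,.003]
X=tri(t,(297.3,242),s,(313.7,220.9)); print(X.round(4),proj(t,X),proj(s,X)); v=X-p
print("dist rear to grip",np.linalg.norm(v),"tilt deg (rear up +)",np.degrees(np.arcsin(v[2]/np.linalg.norm(v))),"w",v@FN,"s",(X-MO)@FD)
g=RS+RX*.0; print(RX)
```

```text
[ 0.4375 -0.1317  0.1518] [[297.2675332  241.91048836]] [[313.80057621 220.90676201]]
dist rear to grip 0.1707297768467599 tilt deg (rear up +) 1.0665044993350379 w -0.0014525073623319652 s 0.009995764447216244
[0.98611222 0.16608035 0.        ]
```

Emit:
carry_out:
  targets:
    - [[1,-5,0,10,0,0,4],[1,-10,0,20,0,0,10],[1,-15,0,25,0,0,17],[1,-20,0,25,0,0,24],[1,-20,0,25,0,0,31],[1,-20,0,25,0,0,38],[1,-20,0,25,0,0,45],[1,-20,0,25,0,0,52],[1,-20,0,25,0,0,59],[1,-20,-3,25,0,0,66],[1,-20,-5,25,0,0,73],[1,-20,-8,25,0,0,80],[1,-20,-8,25,0,0,87],[1,-20,-8,25,0,0,94],[1,-20,-8,25,0,0,101],[1,-20,-8,25,0,0,106],[1,-20,-8,25,0,0,106],[1,-20,-8,25,0,0,106]]

```text
time_s: 13.4
position: [0.3999, -0.3097, 0.1768]
tool_rot: [[0.987, -0.001, -0.163], [0.163, 0.001, 0.987], [-0.0, -1.0, 0.001]]
ft_force: [0.0, 0.0, -1.0]
grip_width: 0.0099
```

```bash
python3 look.py l side top
```

```text
t 13.4 pos [ 0.3999 -0.3097  0.1768] F [ 0.  0. -1.] grip 0.0099 q [ -51.   22.   88.    0.   70. -151.]
[[0.987, -0.001, -0.163], [0.163, 0.001, 0.987], [-0.0, -1.0, 0.001]] s,w 0.191 -0.0188
```

View pics/top_l.png

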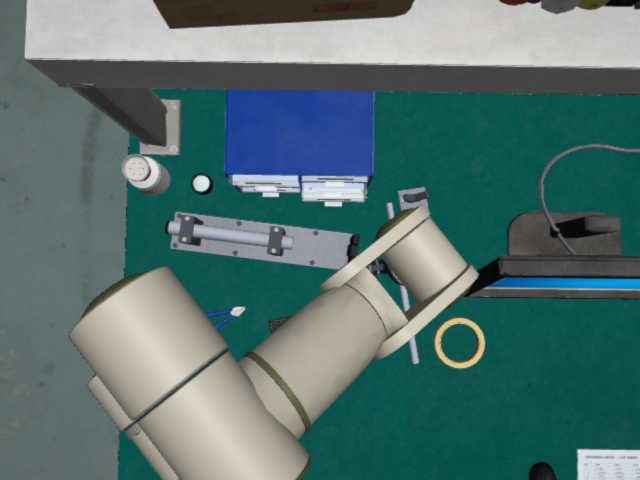

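View pics/side_l.png

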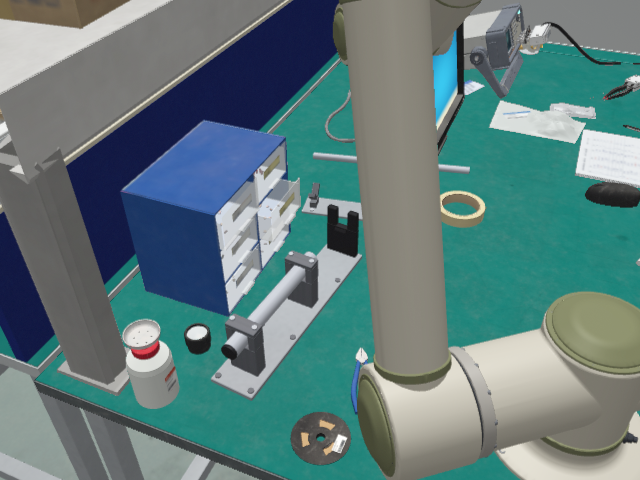

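Run:
```python
import cv2,numpy as np
t=cv2.imread("pics/top_l.png"); s=cv2.imread("pics/side_l.png")
z=lambda a,x,y: cv2.resize(a[y-20:y+20,x-20:x+20],(390,290),interpolation=cv2.INTER_CUBIC)
def z(a,x,y): return cv2.resize(a[y-15:y+15,x-20:x+20],(400,300),interpolation=cv2.INTER_CUBIC)
cv2.imwrite("pics/ends1.png",np.vstack([np.hstack([z(t,391,203),z(t,415,363)]),np.hstack([z(s,314,155),z(s,469,169)])]))
```

```text
(no output)
```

View pics/ends1.png

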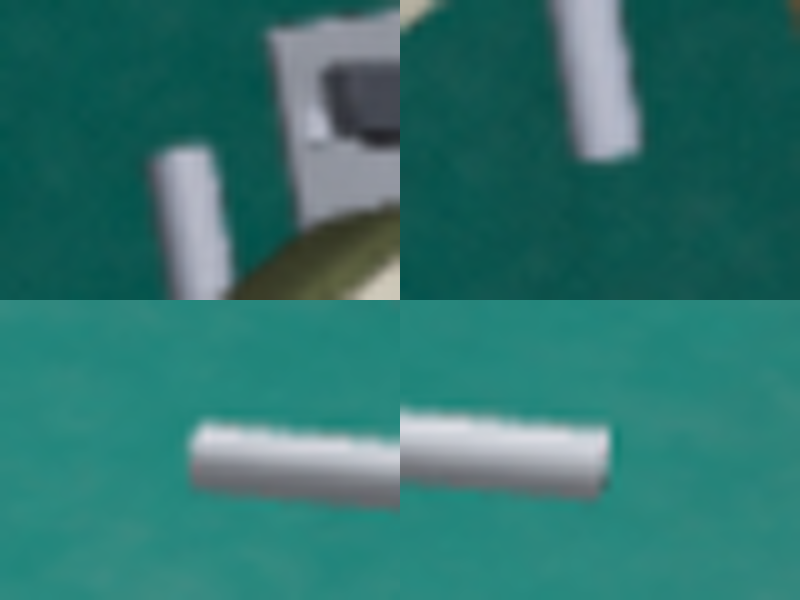

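Run:
```python
from h import *
t=get_image("top"); s=get_image("side"); p=env.observe()["position"]-[0,0,.003]
F=tri(t,(389.0,202.4),s,(312.8,155.3)); B=tri(t,(415.5,363.2),s,(469.3,169.8))
L=F-B; print(F.round(4),B.round(4),"len",np.linalg.norm(L),"yaw",np.degrees(np.arctan2(L[1],L[0])),"pitch",np.degrees(np.arcsin(L[2]/np.linalg.norm(L))))
C=(F+B)/2; u=L/np.linalg.norm(L); print("centre",C.round(4),"grip off along",(p-C)@u,"perp",(p-C)-((p-C)@u)*u)
print("shift centre->seat",(RS-C).round(4))
# rest geometry check in side view: V heads
for n,d in (("top",t),("side",s)):
    for q in (-.075,.075): print(n,proj(d,RS+RX*q+[0,0,.0115]).round(1))
```

```text
[ 0.5079 -0.2921  0.1701] [ 0.2304 -0.3384  0.1773] len 0.28136370140042843 yaw 9.46616028604137 pitch -1.4728818662426133
centre [ 0.3691 -0.3152  0.1737] grip off along 0.03125686029117153 perp [-2.53927344e-05  3.52373380e-04  1.27978236e-03]
shift centre->seat [ 0.0941 -0.0558 -0.1352]
top [[428.4 271.8]]
top [[415.8 195.8]]
side [[385.9 196.4]]
side [[313.2 187.3]]
```

Emit:
carry_out:
  targets:
    - [[1,10,-6,0,0.1,-0.6,0],[1,28,-17,0,0.22,-1.3,0],[1,48,-29,0,0.22,-1.3,0],[1,68,-41,0,0.22,-1.3,0],[1,84,-50,0,0.22,-1.3,0],[1,94,-55.5,-5,0.22,-1.3,0],[1,94,-55.5,-20,0.22,-1.3,0],[1,94,-55.5,-40,0.22,-1.3,0],[1,94,-55.5,-60,0.22,-1.3,0],[1,94,-55.5,-77,0.22,-1.3,0],[1,94,-55.5,-87,0.22,-1.3,0],[1,94,-55.5,-87,0.22,-1.3,0],[1,94,-55.5,-87,0.22,-1.3,0]]

```text
time_s: 14.68
position: [0.4941, -0.3654, 0.0905]
tool_rot: [[0.986, 0.023, -0.166], [0.166, 0.004, 0.986], [0.023, -1.0, 0.0]]
ft_force: [0.4, -0.0, -0.7]
grip_width: 0.0098
```

```bash
python3 look.py m side top
```

```text
t 14.68 pos [ 0.4941 -0.3654  0.0905] F [ 0.4 -0.  -0.7] grip 0.0098 q [ -48.   37.   77.    1.   66. -148.]
[[0.986, 0.023, -0.166], [0.166, 0.004, 0.986], [0.023, -1.0, 0.0]] s,w 0.2358 0.0811
```

View pics/top_m.png

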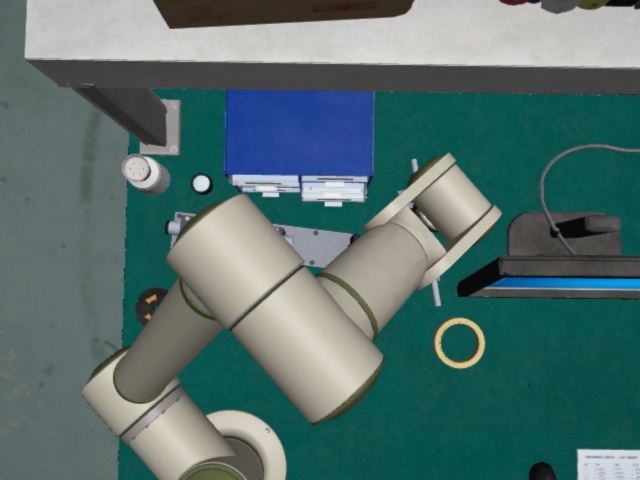

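View pics/side_m.png

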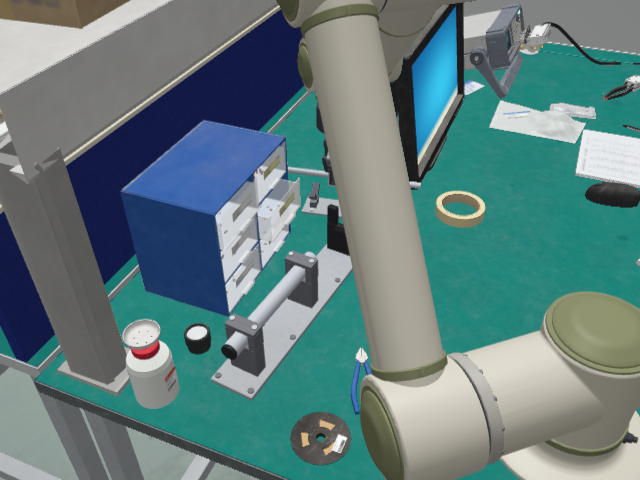

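Run:
```python
import cv2,numpy as np
t=cv2.imread("pics/top_m.png"); s=cv2.imread("pics/side_m.png")
def z(a,x,y): return cv2.resize(a[y-15:y+15,x-20:x+20],(400,300),interpolation=cv2.INTER_CUBIC)
cv2.imwrite("pics/ends2.png",np.vstack([np.hstack([z(t,415,163),z(t,436,305)]),np.hstack([z(s,310,185),z(s,419,185)])]))
```

```text
(no output)
```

View pics/ends2.png

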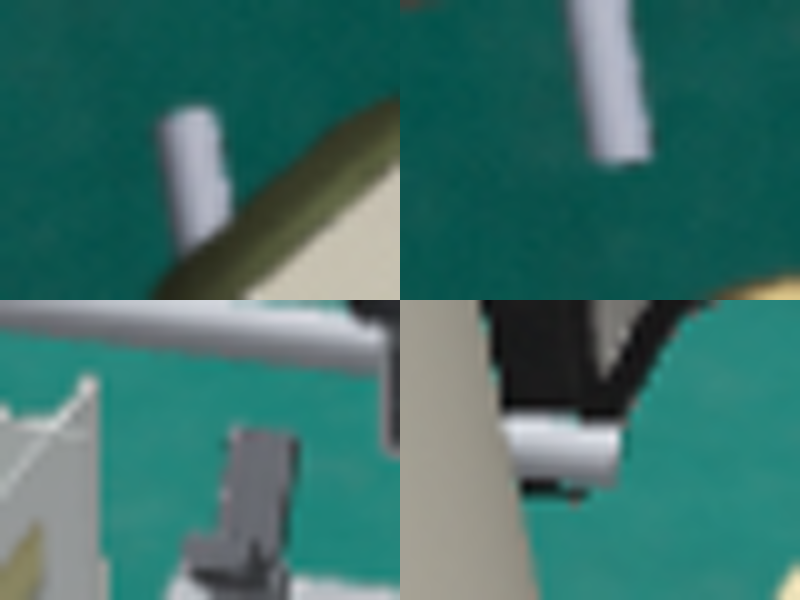

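Run:
```python
from h import *
t=get_image("top"); s=get_image("side"); 
B=tri(t,(437.8,305.5),s,(420.5,184.8)); F=onz(t,(413.3,158.3),B[2])[0]
print(B.round(4),F.round(4),np.linalg.norm(F-B)); C=(F+B)/2; print("C-RS along,across,z",((C-RS)@RX).round(4),((C-RS)@RN).round(4),C[2],"yaw",np.degrees(np.arctan2(*(F-B)[1::-1])))
```

```text
[ 0.3253 -0.3946  0.087 ] [ 0.6036 -0.3475  0.087 ] 0.28228643259454284
C-RS along,across,z 0.0012 -0.0003 0.08700179926681932 yaw 9.5969094061692
```

Emit:
carry_out:
  targets:
    - [[1,-1,0,-12,0,0,0],[1,-1,0,-25,0,0,0],[1,-1,0,-35,0,0,0],[1,-1,0,-41,0,0,0],[1,-1,0,-44,0,0,0],[1,-1,0,-46,0,0,0],[1,-1,0,-46,0,0,0],[1,-1,0,-46,0,0,0]]

```text
time_s: 15.55
position: [0.4932, -0.3655, 0.0448]
tool_rot: [[0.986, 0.023, -0.166], [0.166, 0.003, 0.986], [0.023, -1.0, -0.001]]
ft_force: [1.0, 0.3, -0.8]
grip_width: 0.0096
```

Emit:
carry_out:
  targets:
    - [[1,0,0,-1,0,0,0],[1,0,0,-1.5,0,0,0],[1,0,0,-2,0,0,0],[1,0,0,-2,0,0,0]]

```text
time_s: 15.88
position: [0.4933, -0.3658, 0.0429]
tool_rot: [[0.986, 0.024, -0.166], [0.166, 0.002, 0.986], [0.024, -1.0, -0.002]]
ft_force: [0.0, -2.2, 2.2]
grip_width: 0.0096
```

```bash
python3 look.py n side top
```

```text
t 15.88 pos [ 0.4933 -0.3658  0.0429] F [ 0.  -2.2  2.2] grip 0.0096 q [ -48.   40.   80.    1.   59. -148.]
[[0.986, 0.024, -0.166], [0.166, 0.002, 0.986], [0.024, -1.0, -0.002]] s,w 0.2363 0.0804
```

View pics/side_n.png

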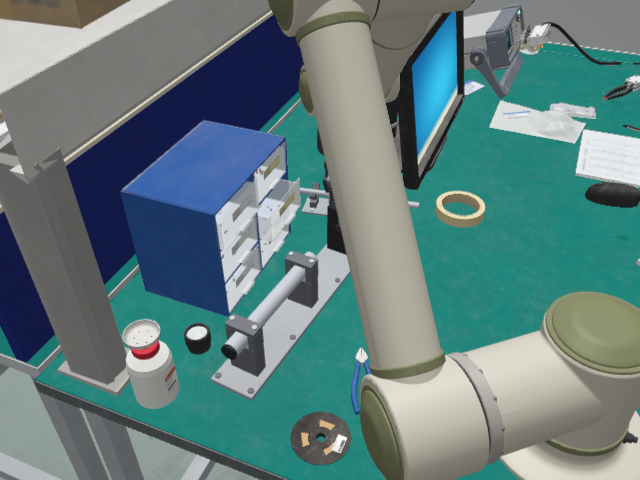

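Emit:
carry_out:
  targets:
    - [[1,0,-0.6,-0.5,0,0,0],[1,0,-0.8,-1,0,0,0],[1,0,-1,-1.5,0,0,0],[1,0,-1,-1.5,0,0,0],[1,0,-1,-1.5,0,0,0]]

```text
time_s: 16.4
position: [0.4935, -0.3669, 0.0417]
tool_rot: [[0.986, 0.024, -0.166], [0.166, 0.002, 0.986], [0.024, -1.0, -0.002]]
ft_force: [0.1, -1.5, 8.2]
grip_width: 0.0098
```

```bash
python3 look.py o side top
python3 - <<'E'
import cv2,numpy as np
t=cv2.imread("pics/top_o.png"); s=cv2.imread("pics/side_o.png")
def z(a,x,y): return cv2.resize(a[y-15:y+15,x-20:x+20],(400,300),interpolation=cv2.INTER_CUBIC)
cv2.imwrite("pics/ends3.png",np.vstack([np.hstack([z(t,415,168),z(t,434,302)]),np.hstack([z(s,310,195),z(s,419,204)])]))
E
```

```text
t 16.4 pos [ 0.4935 -0.3669  0.0417] F [ 0.1 -1.5  8.2] grip 0.0098 q [ -48.   40.   80.    1.   59. -148.]
[[0.986, 0.024, -0.166], [0.166, 0.002, 0.986], [0.024, -1.0, -0.002]] s,w 0.2374 0.0807
```

View pics/ends3.png

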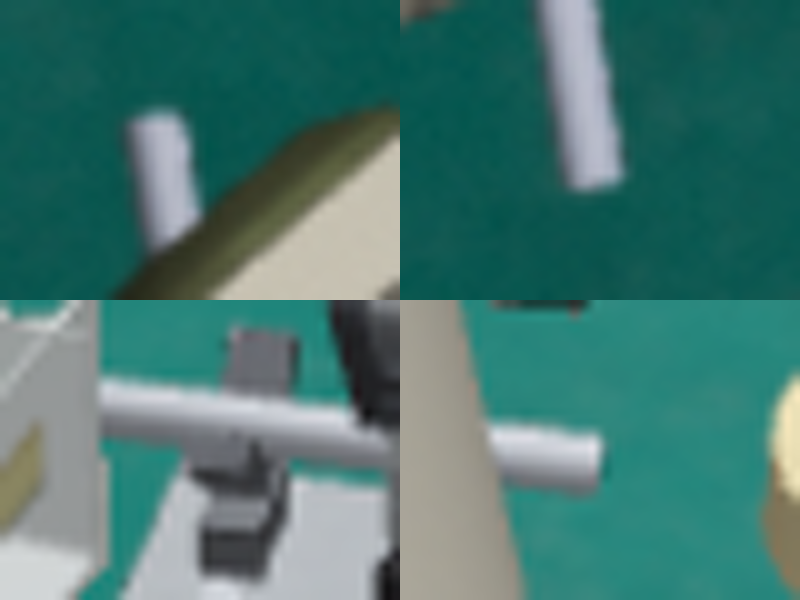

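Run:
```python
from h import *
t=get_image("top"); s=get_image("side"); 
B=tri(t,(433.2,305.1),s,(418.5,204.7)); F=onz(t,(410,163.7),.0385)[0]; B2=onz(t,(433.2,305.1),.0385)[0]
print(B.round(4),B2.round(4),F.round(4),np.linalg.norm(F-B2)); C=(F+B2)/2; print("C-RS",((C-RS)@RX).round(4),((C-RS)@RN).round(4),"yaw",np.degrees(np.arctan2(*(F-B2)[1::-1])))
```

```text
[ 0.3244 -0.395   0.0392] [ 0.3246 -0.3951  0.0385] [ 0.6025 -0.3487  0.0385] 0.28175167382913063
C-RS 0.0002 -0.0009 yaw 9.477444596808267
```

Emit:
carry_out:
  targets:
    - [[1,0,0,0.8,0,0,0],[1,0,0,0.8,0,0,0],[0.85,0,0,0.8,0,0,0],[0.75,0,0,0.8,0,0,0],[0.6,0,0,0.8,0,0,0],[0.6,0,0,0.8,0,0,0],[0.6,0,0,0.8,0,0,0],[0.6,0,0,6,0,0,0],[0.6,0,0,20,0,0,0],[0.6,0,0,45,0,0,0],[0.6,0,0,75,0,0,0],[0.6,0,0,110,0,0,0],[0.6,-20,15,140,0,0,0],[0.6,-55,40,150,0,0,0],[0.6,-90,70,150,0,0,0],[0.6,-120,100,150,0,0,0],[0.6,-145,130,150,0,0,0],[0.6,-155,140,150,0,0,0],[0.6,-155,140,150,0,0,0]]

```text
time_s: 18.18
position: [0.3355, -0.223, 0.1913]
tool_rot: [[0.986, 0.022, -0.167], [0.167, 0.005, 0.986], [0.022, -1.0, 0.001]]
ft_force: [0.4, -0.4, 0.4]
grip_width: 0.0342
```

```bash
python3 look.py p side top
```

```text
t 18.18 pos [ 0.3355 -0.223   0.1913] F [ 0.4 -0.4  0.4] grip 0.0342 q [ -51.   11.  102.    1.   67. -151.]
[[0.986, 0.022, -0.167], [0.167, 0.005, 0.986], [0.022, -1.0, 0.001]] s,w 0.1122 -0.0925
```

View pics/top_p.png

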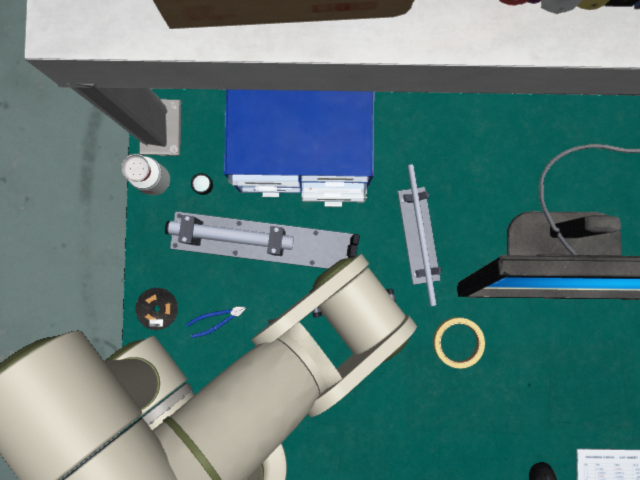

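View pics/side_p.png

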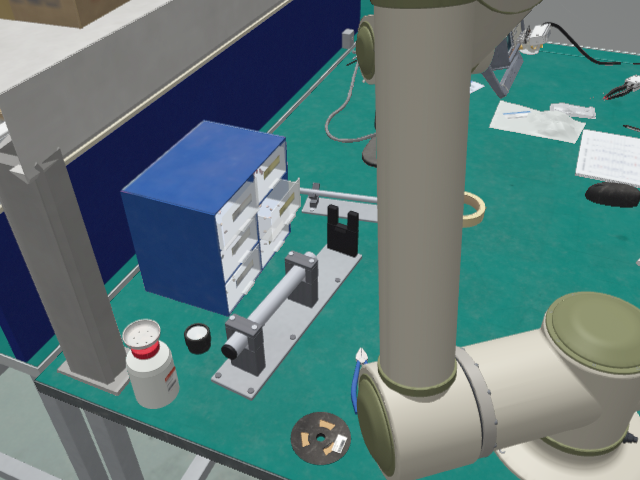

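Emit:
carry_out:
  targets:
    - [[0.6,-5,30,10,0,0,0],[0.6,-10,65,20,0,0,0],[0.6,-15,100,20,0,0,0],[0.6,-15,125,20,0,0,0],[0.6,-15,130,20,0,0,0],[0.6,-15,130,20,0,0,0]]

```text
time_s: 18.78
position: [0.3237, -0.0959, 0.2112]
tool_rot: [[0.985, 0.023, -0.169], [0.169, 0.003, 0.986], [0.024, -1.0, -0.001]]
ft_force: [-0.6, 0.2, 0.4]
grip_width: 0.034
```

```bash
python3 look.py q top
python3 - <<'E'
import cv2,numpy as np
t=cv2.imread("pics/top_q.png"); o=cv2.imread("pics/top0.png")
c=lambda a:cv2.resize(a[150:340,120:450],(790,455)) 
cv2.imwrite("pics/fin.png",c(t))
E
```

```text
t 18.78 pos [ 0.3237 -0.0959  0.2112] F [-0.6  0.2  0.4] grip 0.034 q [ -38.    2.  109.    1.   68. -138.]
[[0.985, 0.023, -0.169], [0.169, 0.003, 0.986], [0.024, -1.0, -0.001]] s,w -0.0128 -0.1186
```

View pics/fin.png

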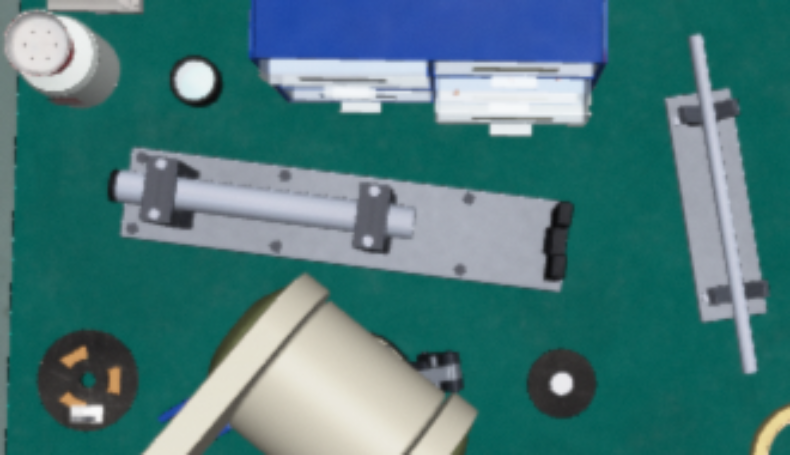

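```bash
python3 -c "
from rig import env
print(env.close_job())"
```

```text
the job is handed in; nothing more can be done
None
```

The shaft is out of the tube and lying in both V notches of the inspection rest. I handed the job in at 18.8 s, well inside the 58 s limit.

**What I did:** I drew the shaft out in four grips, two before the yoke and two beyond it. The pulls were about 46, 69, 71 and 44 mm, and the rear end finished about 10 mm clear of the mouth. I then lifted it out of the yoke, turned it 106°, levelled it and lowered it into the notches. It pressed on them with about 8 N, which I eased off before opening the fingers and backing away.

**Last checks:**
- **Before release:** the shaft centre was 0.2 mm lengthwise and 0.9 mm sideways from the seat. The rear end was at 39.2 mm against the nominal 38.5 mm, and the shaft was within about 0.1° of the rest's direction.
- **After release:** the pictures show the shaft lying in both heads, with its ends where they were before I let go. The loupe and spool are where they started, and the gripper is clear of everything.
- **Disagreements:** on the fixture, the two cameras differed by about 1 to 3 mm, roughly the stated calibration error. The gripper read 10 mm on the 12 mm shaft. Neither affected the result.

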